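Flick the kitchen day wheel on to today's colour

ROBOT

A 6-joint arm with a two-finger parallel gripper is mounted at the origin on the work surface. World frame = base frame: x ahead of the robot, y to its left, z up, the work surface at z = 0. Lengths are in mm, angles in rad, forces in N, time in s.
With the tool pointing down it reaches from about 300 to 875 mm from the base axis. Payload 4.2 kg.
Tool frame: the origin (TCP) lies at the very end of the fingers, on their centre line; the grasp point (between the pads) lies 19 mm behind it; z points along the fingers, y is the direction in which the jaws open and shut (so a half turn about z gives the same grasp; the last joint's range is limited). The gripper opens to 85 mm and grips with 20 to 120 N. Pads are 22 mm wide; open, the fingers measure 114 mm over their backs; the gripper's body (76 mm by 85 mm) begins 54 mm behind the grasp point. The pads swing forward as they close: fully open they stand 13 mm farther back than shut.
Start: joints at [-1.179, 0.32, 1.565, -0, 1.257, -0.02], TCP at [230.153, -526.945, 231.338] pointing down, gripper open.
Joint ranges: [-3.11, 3.11], [-0.84, 2.01], [0.21, 2.61], [-1.34, 4.49], [0.05, 2.63], [-2.56, 2.56]. Speed limits (rad/s): [2.57, 2.57, 3.14, 3.14, 3.14, 3.14].

INTERFACE

Orientations are given as a 3x3 rotation matrix whose columns are the frame's x, y, z axes.
In Python, from bench import observe, read_camera, camera_params, hand_in gives the robot as it stands.
- The arm moves only by the shell command python3 -m jog 'ROWS' [OPENING]. ROWS is JSON, a list of rows, each an object with "delta_pos": the shift along the tool's x, y, z in m, a list of three; "spin": the turn about the tool's z in rad. A call has 1 to 8 rows; each row shifts and turns the commanded pose from where the row before left it, along the tool's axes as they then stand; what a row does not reach is not made up. A row lasts 1/8 s, in which the tool goes at most 62.5 mm and 10.7 degrees, less where a joint would pass 70% of its speed; a pose out of reach is approached as far as the arm can. A call is refused whole if a number of a shift passes 0.0625 or a number of a turn 0.188, either way. A call with a gripper value outside its range is refused whole. OPENING is the finger opening in m, from 0 to 0.0854, set as the call begins (- or left out, the last holds). The fingers move at their own pace and stop on an object; the grip force is fixed at half the most. Time passes only in rows, so rows that do not move let the fingers close. It gives the time, the measured TCP pose, the force and the opening at its end, in the units of the state.
- observe(): the state, without advancing time (a new reading comes with each control period).
- read_camera(name): name is "scene" or "side" or "wrist"; returns the picture (384x512x3 uint8, red, green, blue); there is no depth.
- camera_params(name): a dict with "fx", "fy", "cx", "cy" (pixels), "k1" (the pictures are not rectified: a ray, as slopes to the right and down, at radius r is drawn at 1 + k1 r^2 times it, then the intrinsics apply), "T" (4x4, takes a point from camera to world coordinates); the wrist camera has in their place "T_tool_cam" (4x4, takes a point from camera to tool coordinates, whose origin is the TCP and whose axes are the flange's). Camera axes: x right, y up, looking along -z (the intrinsics and any distortion apply to the point x, -y, -z); pixel columns grow to the right and rows downward; lengths in mm; the calibration is good to about 2 mm. A picture is of the moment at which its call begins: read the wrist's pose just before it. camera_params takes no time and is no camera call.
- hand_in(): hands the job in, once; it reports no verdict.
The state is a dict: "clock": time; "q": joint angles; "joint_velocities": joint speeds; "joint_torque": joint torques, N m; "tool_pos": TCP position; "eef_rot": TCP orientation; "wrist_force": force on the tool from outside, world axes, zero at the start; "moment": the same for the moment, N m; "grip_width": opening from 0.0 (shut) to 1.0 (fully open).
Only numpy, scipy, OpenCV 4.12 (cv2) and the standard library are available. Lean on these libraries where they do the work, as an engineer would, in place of code of your own. Each camera call takes 0.05 s, during which the arm holds its last target. There are 200 camera calls.

TASK

The canister has been refilled today, and today's colour is red: with a fingertip, flick the tabs of the day wheel anticlockwise (seen from above), as many clicks as it takes, until the red tab rests in its click at the white arrow on the stand, without letting it run past. Only push the tabs, gently; leave the mortar, pestle, cup and canister where they stand, and take the hand away at the end.

Things in the scene. Friction and masses are not known exactly. Their poses are not given: they have to be found in the camera images.
- dial: the day-dial stand, fixed to the bench: a dark steel disc 110 mm across and 36 mm high, with a tongue 44 mm wide and 30 mm high that reaches 130 mm from the axis along the stand's +x and bears the white arrow. Origin on the wheel's axis at bench level, z up. The wheel lies level on top, its underside 56 mm and its top 74 mm above the bench; a collar of 48 mm radius joins them; only the stand is below the gaps
- wheel (a joint): turn of the wheel (rad), growing anticlockwise seen from above; the red tab's angle from the stand's +x; 0 when red is at the arrow. Starts near -1.80, -2.69 or -3.59 (2 to 4 clicks short). A spring detent holds it at each multiple of 0.898 rad (1/7 turn) and resists with about 1.5 N at a tab; past half a click it snaps on to the next, else it falls back
- hub (a point): centre of the wheel's top, on the axis, 74 mm above the bench; its x points along the red tab. The wheel: aluminium hub of 45 mm radius, seven radial tabs 9 mm wide, 18 mm high, reaching 75 mm from the axis, evenly spaced. Anticlockwise from red: red, black, white, blue, green, yellow, brown. Midway between two tabs is an open gap about 48 mm wide at 65 mm from the axis
- red_tip (a point): outer end of the red tab at its top edge, 75 mm from the axis, 74 mm above the bench
- pointer (a point): tip of the white arrow on the stand's tongue, 80 mm from the wheel's axis, 33 mm above the bench
- mortar: loose stone mortar, 120 mm across at the rim, 90 mm high, 1.5 kg; origin at the centre of its foot. To be left alone
- cup: loose aluminium cup, 70 mm across, 88 mm high, light; origin at the centre of its foot. To be left alone
- pestle: loose hardwood pestle lying on the bench along its x axis, 180 mm long, 36 mm thick; origin at mid-length on the bench. To be left alone
- canister: loose clear acrylic canister with a wooden lid, 104 mm across, 174 mm high with its knob; origin at the centre of its foot. To be left alone

How it is judged:
By the outcome, as a careful person would: the job done as asked, in the order asked, and still so for the second after the job is handed in, with the robot touching nothing.
It also fails if it takes over 45 s, if anything falls off the work surface, if the arm or the gripper's body presses on something with over 40 N, if the wrist force passes 120 N, or if a joint passes its speed limit or range.

## Working session

There is one attempt and no reset: what is moved stays moved. The work goes in short steps, Python scripts to look and compute and a shell command to move; the robot and the scene stay as the last step left them, time stands still between calls to the robot, and variables do not carry over. Pictures are saved under pics/ and viewed, about 8 in all and at most 12, crops included, and the job is handed in when it is done.

```bash
mkdir -p pics; ls; cat > h.py <<'E'
import numpy as np, cv2
from bench import observe, read_camera, camera_params
def save(n,f): 
    im=read_camera(n); cv2.imwrite(f,im[:,:,::-1]); return im
def P(n,o=None):
    p=camera_params(n)
    if n=="wrist":
        T=np.eye(4);T[:3,:3]=o["eef_rot"];T[:3,3]=o["tool_pos"];p["T"]=T@np.array(p["T_tool_cam"])
    p["T"]=np.array(p["T"]);return p
def proj(p,X):
    X=np.atleast_2d(np.array(X,float));c=(X-p["T"][:3,3])@p["T"][:3,:3]
    s=np.c_[c[:,0],-c[:,1]]/-c[:,2:3];s=s*(1+p["k1"]*(s**2).sum(1,keepdims=True))
    return s*[p["fx"],p["fy"]]+[p["cx"],p["cy"]]
def ray(p,u,z):
    d=(np.array(u,float)-[p["cx"],p["cy"]])/[p["fx"],p["fy"]];s=d.copy()
    for _ in range(20): s=d/(1+p["k1"]*(s@s))
    w=p["T"][:3,:3]@np.array([s[0],-s[1],-1]);o=p["T"][:3,3]
    return o+w*(z-o[2])/w[2]
E
python3 - <<'E'
from h import *
o=observe();print(o["tool_pos"],np.round(o["eef_rot"],3).tolist(),o["clock"],o["grip_width"])
a=save("scene","pics/a.png");b=save("side","pics/b.png")
for n in("scene","side","wrist"):print({k:np.round(v,3).tolist() for k,v in camera_params(n).items()})
E
```

```text
pics
[ 229.96454884 -526.48218995  230.47755169] [[0.916, 0.4, -0.001], [0.4, -0.916, 0.002], [0.0, -0.002, -1.0]] 0.0 0.9999608992572578
{'fx': 389.419, 'fy': 389.419, 'cx': 257.986, 'cy': 183.79, 'k1': -0.061, 'T': [[0.63, -0.564, 0.534, 1209.294], [0.776, 0.465, -0.425, -484.028], [-0.009, 0.683, 0.731, 872.426], [0.0, 0.0, 0.0, 1.0]]}
{'fx': 358.264, 'fy': 358.264, 'cx': 251.84, 'cy': 186.949, 'k1': -0.063, 'T': [[-0.79, 0.387, -0.475, 44.636], [-0.613, -0.511, 0.603, 704.791], [-0.009, 0.768, 0.641, 825.036], [0.0, 0.0, 0.0, 1.0]]}
{'fx': 273.266, 'fy': 273.266, 'cx': 249.721, 'cy': 192.139, 'k1': -0.002, 'T_tool_cam': [[0.001, 0.963, 0.268, 68.61], [1.0, -0.001, 0.0, 0.809], [0.001, 0.268, -0.963, -141.968], [0.0, 0.0, 0.0, 1.0]]}
```

View pics/a.png

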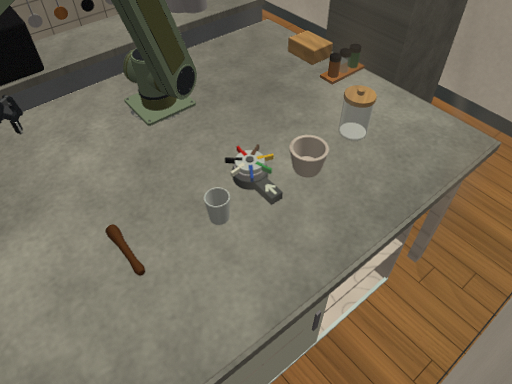

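View pics/b.png

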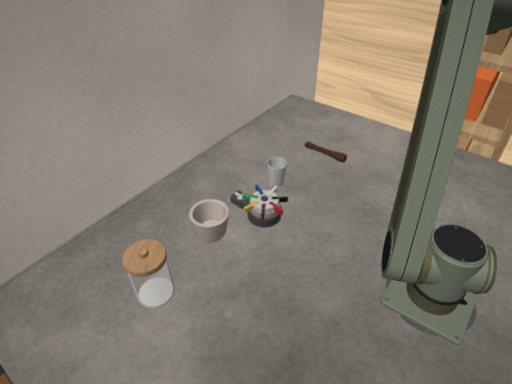

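The scene view puts the hub near (250,160), with red at (240,150) and the arrow tongue toward (270,190). The side view puts the hub near (264,199) and the arrow near (240,198). I'll zoom in on both.

```bash
python3 - <<'E'
from h import *
a=cv2.imread("pics/a.png")[130:215,200:300];b=cv2.imread("pics/b.png")[160:245,215:315]
cv2.imwrite("pics/c.png",np.hstack([cv2.resize(x,(400,340),interpolation=cv2.INTER_CUBIC) for x in(a,b)]))
print(ray(P("scene"),(250,160),74),ray(P("side"),(264,199),74))
E
```

```text
[535.17384903  23.44443062  74.        ] [534.45708699  21.18797094  74.        ]
```

View pics/c.png

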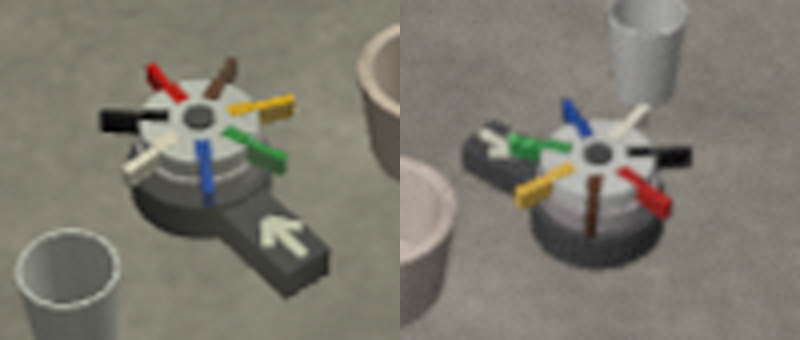

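```bash
python3 - <<'E'
from h import *
from scipy.optimize import least_squares
S,D=P("scene"),P("side")
cv=lambda off,l:{k:(off[0]+(u[0]+.5)/4-.5,off[1]+(u[1]+.5)/4-.5) for k,u in l.items()}
s=cv((200,130),dict(hub=(200,117),red=(153,66),brown=(232,60),yellow=(293,97),green=(287,156),blue=(209,190),white=(126,172),black=(102,114),ptr=(264,219)))
d=cv((215,160),{k:(u[0]-400,u[1]) for k,u in dict(hub=(598,153),red=(669,206),brown=(592,220),yellow=(518,193),green=(510,140),blue=(566,102),white=(648,108),black=(690,153)).items()})
for k in s: print(k,np.round(ray(S,s[k],33 if k=="ptr" else 74),1), np.round(ray(D,d[k],74),1) if k in d else "")
names=["red","black","white","blue","green","yellow","brown"]
def pts(p):
    m={"hub":(p[0],p[1],74)}
    for i,n in enumerate(names):
        a=p[2]+i*2*np.pi/7;m[n]=(p[0]+75*np.cos(a),p[1]+75*np.sin(a),74)
    return m
def f(p):
    m=pts(p);return np.concatenate([(proj(C,m[k])[0]-q[k]) for C,q in((S,s),(D,d)) for k in m])
r=least_squares(f,[535,22,2.5],loss="soft_l1");print(r.x,np.abs(r.fun).max())
t=ray(S,s["ptr"],33);v=t[:2]-r.x[:2];phi=np.arctan2(v[1],v[0]);print("ptr r",np.hypot(*v),"phi",phi,"wheel",(r.x[2]-phi+np.pi)%(2*np.pi)-np.pi)
E
```

```text
hub [530.6  25.6  74. ] [537.3  16.7  74. ]
red [462.4  33.1  74. ] [458.8  32.9  74. ]
brown [495.9  84.5  74. ] [496.2  80.3  74. ]
yellow [558.1  93.4  74. ] [558.8  90.8  74. ]
green [603.5  48.8  74. ] [602.4  46.5  74. ]
blue [594.3 -16.4  74. ] [595.6 -18.4  74. ]
white [542.  -51.3  74. ] [537.5 -52.8  74. ]
black [481.2 -28.9  74. ] [479.5 -27.2  74. ]
ptr [611.8  20.4  33. ] 
[533.11877828  22.77897892   3.01734483] 1.565809786680319
ptr r 78.6851195258192 phi -0.030011199637447753 wheel 3.0473560267329223
```

```bash
R='{"delta_pos":[0.0358,-0.0318,0.004],"spin":0}'; python3 - <<'E'
from h import *
S,D=P("scene"),P("side")
for n,u,v in(("tongue end scene",(308,260),None),("tongue L",(288,277),0),("tongue R",(328,243),0)): print(n,ray(S,(200+u[0]/4,130+u[1]/4),30))
print("side end",ray(D,(215+(470-400)/4,160+140/4),30))
print("mortar rim",ray(S,(309,149),90),ray(D,(209,213),90),"cup rim",ray(S,(217.5,196),88),ray(D,(277,163),88),"can foot",ray(S,(353,131),0))
E
python3 -m jog '[{"delta_pos":[0.0358,-0.0318,0.004],"spin":0},{"delta_pos":[0.0358,-0.0318,0.004],"spin":0},{"delta_pos":[0.0358,-0.0318,0.004],"spin":0},{"delta_pos":[0.0358,-0.0318,0.004],"spin":0},{"delta_pos":[0.0358,-0.0318,0.004],"spin":0},{"delta_pos":[0.0358,-0.0318,0.004],"spin":0}]' 0
python3 -m jog '[{"delta_pos":[0.0358,-0.0318,0.004],"spin":0},{"delta_pos":[0.0358,-0.0318,0.004],"spin":0},{"delta_pos":[0.0358,-0.0318,0.004],"spin":0},{"delta_pos":[0.0358,-0.0318,0.004],"spin":0},{"delta_pos":[0.0358,-0.0318,0.004],"spin":0},{"delta_pos":[0.0358,-0.0318,0.004],"spin":0}]'
```

```text
tongue end scene [662.64009373  20.69591369  30.        ]
tongue L [665.77328507  -0.91303522  30.        ]
tongue R [659.44717385  42.73368318  30.        ]
side end [659.8017546   29.08507486  30.        ]
mortar rim [623.80700109 179.45053485  90.        ] [616.57481192 183.96251916  90.        ] cup rim [ 601.47158734 -139.52268565   88.        ] [ 600.69204552 -145.37834049   88.        ] can foot [586.94260143 441.81085511   0.        ]
clock: 0.85
tool_pos: [350.9, -264.6, 207.0]
eef_rot: [[0.917, 0.4, -0.0], [0.4, -0.917, 0.0], [-0.0, -0.0, -1.0]]
wrist_force: [0.7, -0.8, 0.8]
grip_width: -0.001
clock: 1.6
tool_pos: [471.4, -3.8, 182.9]
eef_rot: [[0.916, 0.4, -0.0], [0.4, -0.916, -0.0], [-0.0, 0.0, -1.0]]
wrist_force: [0.3, -0.2, 0.5]
grip_width: 0.002
```

```bash
python3 - <<'E'
from h import *
o=observe();save("wrist","pics/d.png");p=P("wrist",o);print(o["tool_pos"])
print(proj(p,[[533,23,74],[613,22,33],[458,32,74]]))
E
```

```text
[471.36107814  -3.75282319 182.94052915]
[[249.15164202 117.79104524]
 [283.63280548  38.84027472]
 [208.8280309  188.79548122]]
```

View pics/d.png

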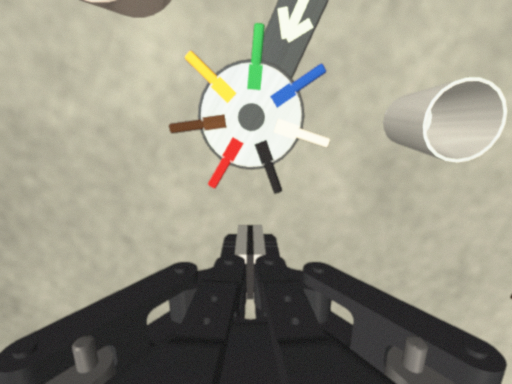

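```bash
python3 - <<'E'
from h import *
from scipy.optimize import least_squares
o=observe();p=P("wrist",o)
tips=dict(red=(211,186),black=(278,191),white=(328,143),blue=(324,68),green=(259,25),yellow=(188,55),brown=(170,128))
names=list(tips)
h=ray(p,(251,117),74)
def f(x): return np.concatenate([proj(p,(x[0]+75*np.cos(x[2]+i*2*np.pi/7),x[1]+75*np.sin(x[2]+i*2*np.pi/7),74))[0]-tips[n] for i,n in enumerate(names)])
r=least_squares(f,[533,23,3.0]);print(h,r.x,np.round(f(r.x),1))
for u,z in(((288,41),33),((303,0),30),((300,5),33)):
    v=ray(p,u,z);w=v[:2]-r.x[:2];print(v,np.hypot(*w),"angle",np.arctan2(w[1],w[0]))
E
```

```text
[536.68469681  26.65108029  74.        ] [536.25025632  26.37070929   3.01713847] [-0.6  1.9  0.6  3.   1.7  1.2  1.3 -1.   0.6 -2.6 -1.6 -1.7 -1.9  1.2]
[615.49557446  22.55691002  33.        ] 79.33703745164703 angle -0.048089388710888456
[653.16131161  24.7752175   30.        ] 116.92194166405892 angle -0.013646209506191668
[647.22104885  25.5297274   33.        ] 110.97397913642462 angle -0.00757826245285989
```

```bash
cat >> h.py <<'E'
HUB=np.array([536.3,26.4]);PHI=-0.02
def wheel(show=None):
    o=observe();im=read_camera("wrist")
    if show: cv2.imwrite(show,im[:,:,::-1])
    p=P("wrist",o);hsv=cv2.cvtColor(im,cv2.COLOR_RGB2HSV)
    th=np.arange(0,2*np.pi,.005);out={}
    M={"red":((0,200),(0,6)),"yellow":((0,150),(20,32)),"green":((0,130),(50,80)),"blue":((0,130),(105,125))}
    acc={k:[] for k in M}
    for r in(62,66,70):
        uv=np.round(proj(p,np.c_[HUB[0]+r*np.cos(th),HUB[1]+r*np.sin(th),74+0*th])).astype(int)
        ok=(uv[:,0]>=0)&(uv[:,0]<512)&(uv[:,1]>=0)&(uv[:,1]<384);t=th[ok];c=hsv[uv[ok,1],uv[ok,0]].astype(int)
        for k,((_,s),(a,b)) in M.items():
            m=(c[:,1]>s)&(c[:,0]>=a)&(c[:,0]<=b)&(c[:,2]>40);acc[k]+=list(np.exp(1j*t[m]))
    off=dict(red=0,yellow=5,green=4,blue=3)
    for k,v in acc.items():
        if len(v)>15: out[k]=round(float((np.angle(np.mean(v))-off[k]*2*np.pi/7-PHI)%(2*np.pi)-2*np.pi),3)
    R=np.array(o["eef_rot"]);d=np.r_[HUB,0]-o["tool_pos"]
    print("wheel",out,"hub in tool",np.round(R.T@d,1),"tcp",np.round(o["tool_pos"],1),"F",np.round(o["wrist_force"],1),"t",round(o["clock"],2),"q6",round(o["q"][5],2),"yaw",round(np.arctan2(R[1,0],R[0,0]),3))
E
python3 -c "from h import *;wheel()"
python3 -m jog '[{"delta_pos":[0.003,-0.008,0],"spin":0},{"delta_pos":[0,0,0.043],"spin":0},{"delta_pos":[0,0,0.043],"spin":0},{"delta_pos":[0,0,0.02],"spin":0},{"delta_pos":[0,0,0.02],"spin":0},{"delta_pos":[0,0,0],"spin":0}]'
python3 -c "from h import *;wheel('pics/e.png')"
```

```text
wheel {'red': -3.179, 'yellow': -3.244, 'green': -3.304, 'blue': -3.319} hub in tool [ 67.2   2.1 182.8] tcp [473.6   0.5 182.6] F [ 2.9  3.5 -0.4] t 1.65 q6 1.13 yaw 0.414
clock: 2.45
tool_pos: [469.1, 2.4, 56.4]
eef_rot: [[0.917, 0.399, -0.004], [0.399, -0.917, -0.0], [-0.003, -0.001, -1.0]]
wrist_force: [-1.3, 0.5, -0.0]
grip_width: -0.001
wheel {'red': -3.178, 'blue': -3.317} hub in tool [71.4  4.9 56.1] tcp [469.1   2.4  56.4] F [-1.3  0.5 -0. ] t 2.45 q6 1.14 yaw 0.41
```

View pics/e.png

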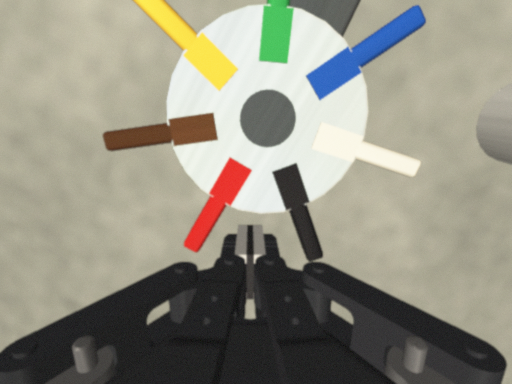

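The fingertip at (250,237) sits mid-gap between red (190,245) and black (315,255), below the tab tops. I'll push black anticlockwise along tool +y in small steps and watch the angle.

```bash
python3 -m jog '[{"delta_pos":[0.003,0.007,0],"spin":-0.1},{"delta_pos":[0,0.007,0],"spin":-0.1},{"delta_pos":[0,0.007,0],"spin":-0.1},{"delta_pos":[0,0.007,0],"spin":-0.1},{"delta_pos":[0,0,0],"spin":0}]'
python3 -c "from h import *;wheel()"
python3 -m jog '[{"delta_pos":[0,0.007,0],"spin":-0.1},{"delta_pos":[0,0.007,0],"spin":-0.1},{"delta_pos":[0,0,0],"spin":0}]'
python3 -c "from h import *;wheel('pics/f.png')"
```

```text
clock: 3.12
tool_pos: [489.1, -19.7, 58.5]
eef_rot: [[0.69, 0.724, 0.002], [0.724, -0.69, -0.0], [0.001, 0.002, -1.0]]
wrist_force: [0.7, 0.1, 0.6]
grip_width: 0.007
wheel {'red': -2.847, 'yellow': -2.866, 'blue': -2.972} hub in tool [65.9  2.3 58.6] tcp [489.1 -19.7  58.5] F [0.7 0.1 0.6] t 3.12 q6 0.7 yaw 0.809
clock: 3.55
tool_pos: [499.1, -28.3, 57.8]
eef_rot: [[0.533, 0.846, 0.001], [0.846, -0.533, -0.0], [0.0, 0.001, -1.0]]
wrist_force: [-0.1, 0.1, -0.3]
grip_width: -0.001
wheel {'red': -2.644, 'yellow': -2.641, 'blue': -2.761} hub in tool [66.1  2.3 57.8] tcp [499.1 -28.3  57.8] F [-0.1  0.1 -0.3] t 3.55 q6 0.48 yaw 1.009
```

View pics/f.png

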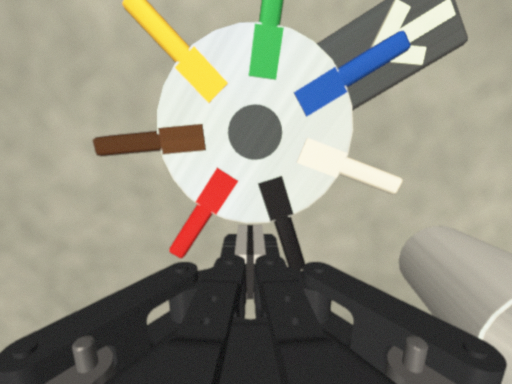

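Blue now lies over the arrow, so the wheel is in the -2.69 click and there are three clicks to go. The finger touches black at (285,230). I'll push about 0.77 rad, past half a click, so that it snaps to the next.

```bash
python3 -m jog '[{"delta_pos":[0.0005,0.0085,0],"spin":-0.128},{"delta_pos":[0.0005,0.0085,0],"spin":-0.128},{"delta_pos":[0.0005,0.0085,0],"spin":-0.128},{"delta_pos":[0.0005,0.0085,0],"spin":-0.128},{"delta_pos":[0,0,0],"spin":0}]'
python3 -c "from h import *;wheel()"
python3 -m jog '[{"delta_pos":[0.0005,0.0085,0],"spin":-0.128},{"delta_pos":[0.0005,0.0085,0],"spin":-0.128},{"delta_pos":[0,0,0],"spin":0},{"delta_pos":[0,0,0],"spin":0}]'
python3 -c "from h import *;wheel('pics/g.png')"
```

```text
clock: 4.22
tool_pos: [531.1, -38.3, 57.4]
eef_rot: [[0.05, 0.999, 0.0], [0.999, -0.05, -0.0], [-0.0, 0.0, -1.0]]
wrist_force: [-0.9, 0.1, -0.3]
grip_width: -0.002
wheel {'red': -2.095, 'yellow': -2.042, 'blue': -2.152} hub in tool [64.9  2.  57.4] tcp [531.1 -38.3  57.4] F [-0.9  0.1 -0.3] t 4.22 q6 -0.04 yaw 1.521
clock: 4.78
tool_pos: [547.2, -37.1, 57.3]
eef_rot: [[-0.205, 0.979, -0.001], [0.979, 0.205, -0.0], [0.0, -0.001, -1.0]]
wrist_force: [-0.9, -0.1, 0.1]
grip_width: 0.001
wheel {'red': -1.806, 'yellow': -1.724, 'blue': -1.817} hub in tool [64.3  2.4 57.3] tcp [547.2 -37.1  57.3] F [-0.9 -0.1  0.1] t 4.78 q6 -0.29 yaw 1.777
```

View pics/g.png

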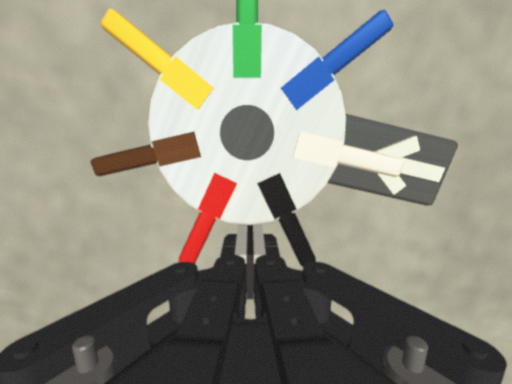

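White is now at the arrow, so the wheel is at -1.80, and the finger is centred in the gap. Two clicks to go, so I'll do the next one.

```bash
python3 -m jog '[{"delta_pos":[0.0003,0.0085,0],"spin":-0.128},{"delta_pos":[0.0003,0.0085,0],"spin":-0.128},{"delta_pos":[0.0003,0.0085,0],"spin":-0.128},{"delta_pos":[0.0003,0.0085,0],"spin":-0.128},{"delta_pos":[0.0003,0.0085,0],"spin":-0.128},{"delta_pos":[0,0,0],"spin":0}]'
python3 -c "from h import *;wheel()"
python3 -m jog '[{"delta_pos":[0.0003,0.0085,0],"spin":-0.128},{"delta_pos":[0.0003,0.0085,0],"spin":-0.128},{"delta_pos":[0,0,0],"spin":0},{"delta_pos":[0,0,0],"spin":0}]'
python3 -c "from h import *;wheel('pics/i.png')"
```

```text
clock: 5.58
tool_pos: [584.5, -16.9, 57.3]
eef_rot: [[-0.749, 0.662, -0.0], [0.662, 0.749, -0.0], [-0.0, -0.0, -1.0]]
wrist_force: [0.7, -0.6, -0.0]
grip_width: -0.003
wheel {'red': -1.178, 'yellow': -1.067, 'blue': -1.099} hub in tool [64.8  0.5 57.3] tcp [584.5 -16.9  57.3] F [ 0.7 -0.6 -0. ] t 5.58 q6 -0.9 yaw 2.418
clock: 6.12
tool_pos: [594.0, -3.6, 57.3]
eef_rot: [[-0.892, 0.452, -0.001], [0.452, 0.892, -0.0], [0.0, -0.0, -1.0]]
wrist_force: [-1.0, 0.3, 0.2]
grip_width: -0.002
wheel {'red': -0.962, 'yellow': -0.848, 'blue': -0.853} hub in tool [65.   0.7 57.3] tcp [594.   -3.6  57.3] F [-1.   0.3  0.2] t 6.12 q6 -1.13 yaw 2.673
```

View pics/i.png

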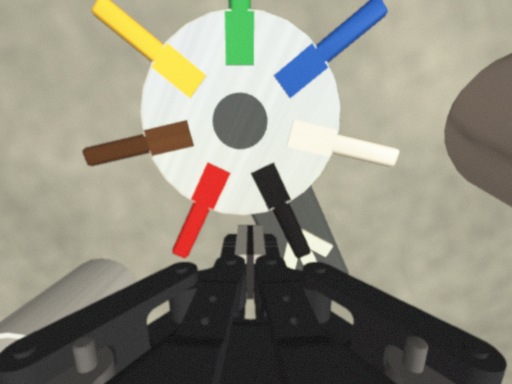

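Black is at the arrow, so the wheel is at about -0.89, with the finger close behind black. The last click is a slightly shorter sweep, so the finger stays in the gap as a stop.

```bash
python3 -m jog '[{"delta_pos":[0.0003,0.0085,0],"spin":-0.128},{"delta_pos":[0.0003,0.0085,0],"spin":-0.128},{"delta_pos":[0.0003,0.0085,0],"spin":-0.128},{"delta_pos":[0.0003,0.0085,0],"spin":-0.128},{"delta_pos":[0,0,0],"spin":0}]'
python3 -c "from h import *;wheel()"
python3 -m jog '[{"delta_pos":[0.0003,0.0085,0],"spin":-0.128},{"delta_pos":[0.0003,0.0085,0],"spin":-0.128},{"delta_pos":[0,0,0],"spin":0},{"delta_pos":[0,0,0],"spin":0}]'
python3 -c "from h import *;wheel('pics/j.png')"
```

```text
clock: 6.8
tool_pos: [602.3, 29.5, 57.3]
eef_rot: [[-0.999, -0.044, -0.0], [-0.044, 0.999, -0.0], [0.0, -0.0, -1.0]]
wrist_force: [-1.0, 0.3, 1.2]
grip_width: -0.001
wheel {'red': -0.528, 'yellow': -0.421, 'blue': -0.392} hub in tool [66.  -0.2 57.3] tcp [602.3  29.5  57.3] F [-1.   0.3  1.2] t 6.8 q6 -1.58 yaw -3.098
clock: 7.35
tool_pos: [600.0, 45.7, 57.3]
eef_rot: [[-0.956, -0.295, 0.0], [-0.295, 0.956, -0.0], [-0.0, -0.0, -1.0]]
wrist_force: [0.1, -0.9, 0.9]
grip_width: -0.001
wheel {'red': -0.069, 'yellow': -0.01} hub in tool [66.6  0.3 57.3] tcp [600.   45.7  57.3] F [ 0.1 -0.9  0.9] t 7.35 q6 -1.81 yaw -2.842
```

View pics/j.png

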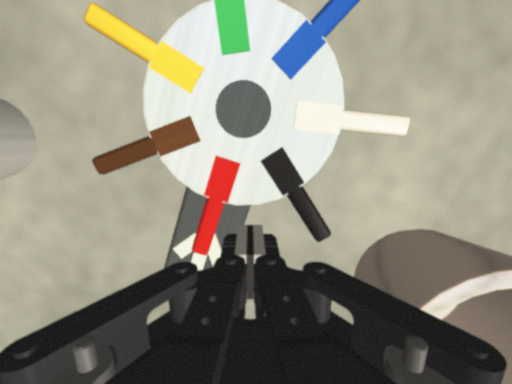

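Red is over the arrow and the finger (236–264) clears both red (≤220) and black (~295). I'll lift straight up and check.

```bash
python3 -m jog '[{"delta_pos":[0,0,-0.02],"spin":0},{"delta_pos":[0,0,-0.03],"spin":0},{"delta_pos":[0,0,-0.04],"spin":0},{"delta_pos":[0,0,-0.04],"spin":0},{"delta_pos":[0,0,-0.04],"spin":0},{"delta_pos":[0,0,0],"spin":0},{"delta_pos":[0,0,0],"spin":0}]'
python3 - <<'E'
from h import *
wheel('pics/k.png');o=observe();p=P("wrist",o)
print(proj(p,[[*HUB,74]]))
E
```

```text
clock: 8.28
tool_pos: [599.5, 45.9, 226.6]
eef_rot: [[-0.955, -0.297, -0.001], [-0.297, 0.955, -0.0], [0.001, 0.0, -1.0]]
wrist_force: [-0.3, 0.7, -0.4]
grip_width: 0.001
wheel {'red': -0.071, 'yellow': -0.016, 'green': -6.235, 'blue': -6.212} hub in tool [6.580e+01 1.000e-01 2.266e+02] tcp [599.5  45.9 226.6] F [-0.3  0.7 -0.4] t 8.28 q6 -1.81 yaw -2.841
[[250.15760976 117.6585886 ]]
```

View pics/k.png

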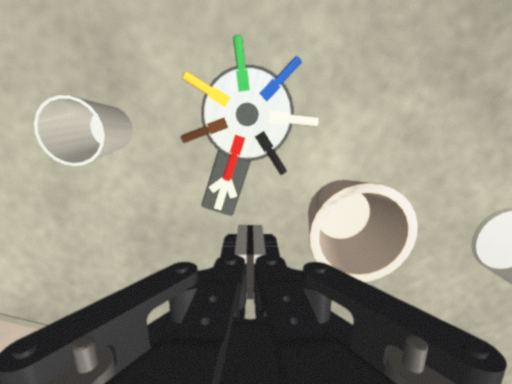

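Red lies straight over the arrow, at about (228,170), and the mortar and cup are upright. I'll move the hand away and compare with the first scene picture.

```bash
python3 -m jog '[{"delta_pos":[0.044,-0.03,-0.01],"spin":0},{"delta_pos":[0.044,-0.03,-0.01],"spin":0},{"delta_pos":[0.044,-0.03,-0.01],"spin":0},{"delta_pos":[0.044,-0.03,-0.01],"spin":0},{"delta_pos":[0.044,-0.03,-0.01],"spin":0},{"delta_pos":[0.044,-0.03,-0.01],"spin":0},{"delta_pos":[0,0,0],"spin":0},{"delta_pos":[0,0,0],"spin":0}]'
python3 - <<'E'
from h import *
a=cv2.imread("pics/a.png");s=save("scene","pics/l.png");d=save("side","pics/m.png");
l=cv2.imread("pics/l.png");m=cv2.imread("pics/m.png")
f=lambda x,r,c:cv2.resize(x[r:r+85,c:c+100],(400,340),interpolation=cv2.INTER_CUBIC)
cv2.imwrite("pics/n.png",np.hstack([f(l,130,200),f(m,160,215)]))
b=cv2.imread("pics/b.png")
for n,q,w,bx in(("mortar",a,l,(285,130,50,50)),("cup",a,l,(200,185,35,40)),("pestle",a,l,(95,215,60,65)),("can",a,l,(335,80,45,65)),("cup side",b,m,(262,150,30,40)),("mortar side",b,m,(185,195,48,50))):
    x,y,W,H=bx;print(n,cv2.absdiff(q,w)[y:y+H,x:x+W].mean().round(1))
E
```

```text
clock: 9.32
tool_pos: [401.4, -203.8, 286.2]
eef_rot: [[-0.955, -0.297, -0.001], [-0.297, 0.955, 0.001], [0.001, 0.002, -1.0]]
wrist_force: [0.2, 0.1, 0.1]
grip_width: -0.0
mortar 1.3
cup 1.3
pestle 1.4
can 1.3
cup side 4.9
mortar side 3.5
```

View pics/n.png

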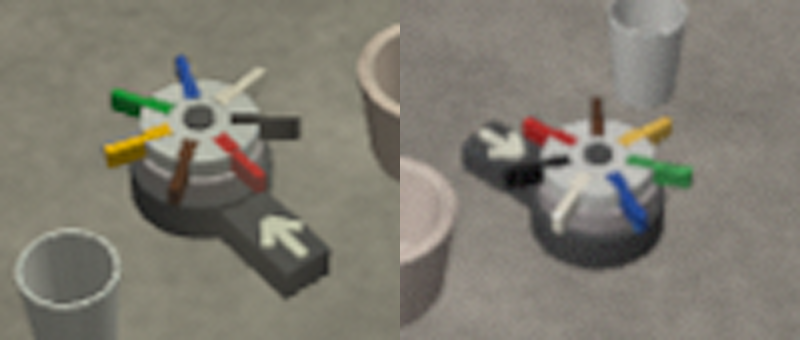

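```bash
python3 -c "from bench import *;print(hand_in())"
```

```text
the job is handed in; nothing more can be done
None
```

The red tab now rests at the white arrow. I pushed the black tab anticlockwise with the closed fingertip, one click at a time, and kept the finger in the gap behind it so the wheel couldn't run past. I then lifted the hand straight up, moved it well clear and handed the job in about 9 s in.

**Final checks:**
- **Wheel angle:** it averaged about 0.01 rad over four tab colours. The single colours ranged from -0.07 to +0.07 because my hub estimate is a few mm off. Both the wrist and scene views show red in line with the arrow.
- **Forces:** wrist readings were about 1 N during the pushes and near zero at the end.
- **Other objects:** the mortar, cup, pestle and canister match the first scene picture. The side view differed slightly more around the cup and mortar, but nothing visibly moved.

**One disagreement:** the wheel first measured about -3.24 rad, which is between the listed starts of -2.69 and -3.59. After the first push it settled in the -2.69 click, then went on through -1.80 and -0.90 to 0 as expected.

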